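# Change three watches round between the bench testers

### The arm

A 7-joint arm with a two-finger parallel gripper is mounted at the origin on the work surface. World frame = base frame: x ahead of the robot, y to its left, z up, the work surface at z = 0. Lengths are in mm, angles in rad, forces in N, time in s.
With the tool pointing down it reaches from about 400 to 850 mm from the base axis. Payload 4.5 kg.
Tool frame: the origin (TCP) lies on the centre line of the jaws, within the pads' length; the fingertips stand 25 mm ahead of it and the grasp point (between the pads) lies 6 mm ahead of it; z points along the fingers, y is the line along which they close (so a half turn about z gives the same grasp; the last joint's range is limited). The gripper opens to 85 mm and grips with 20 to 120 N. Pads are 22 mm wide; open, the fingers measure 114 mm over their backs; the gripper's body (76 mm by 85 mm) begins 54 mm behind the grasp point. The pads swing forward as they close: fully open they stand 13 mm farther back than shut.
Start: joints at [-1.09, 0.689, -0.195, 1.565, 0.157, 0.902, -0.215], TCP at [270.036, 563.678, 256.317] pointing down, gripper open.
Joint ranges: [-3.01, 3.01], [-0.46, 2.08], [-1.47, 1.51], [0.13, 2.56], [-1, 4.14], [0.04, 2.09], [-2.66, 2.66]. Speed limits (rad/s): [2.57, 2.57, 3.14, 3.14, 3.14, 3.14, 3.14].

### API

Orientations are given as [roll, pitch, yaw] about the fixed x, y, z axes, in that order (R = Rz(yaw) Ry(pitch) Rx(roll)).
In Python, from plant import telemetry, grab_frame, camera_info, ticket gives the robot as it stands.
- The arm moves only by the shell command python3 -m crank 'ROWS' [OPENING] [FORCE]. ROWS is JSON, a list of rows, each a list of 6 numbers: the shift along the tool's x, y, z in mm, then the turn, a rotation vector about the tool's x, y, z in degrees. In form: [[tx, ty, tz, wx, wy, wz], ...]. A call has 1 to 10 rows; each row is the pose to reach, as a shift and turn from the pose commanded when the call began, along the tool's axes at that moment; what a row does not reach only later rows make up. A row lasts 1/8 s, in which the tool goes at most 62.5 mm and 10.7 degrees, less where a joint would pass 70% of its speed; a pose out of reach is approached as far as the arm can. A call with a gripper value outside its range is refused whole. OPENING is the opening, from -1 (shut) to 1 (fully open), set as the call begins (- or left out, the last holds). The fingers move at their own pace and stop on an object; FORCE is the grip in N (left out, the last holds). Time passes only in rows, so rows that repeat a pose let the fingers close. It gives the time, the measured TCP pose, the force, the opening and the grip force at its end, in the units of the state.
- telemetry.get_state(): the state, without advancing time (a new reading comes with each control period).
- grab_frame(name): name is "side" or "top"; returns the picture (480x640x3 uint8, red, green, blue); there is no depth.
- camera_info(name): a dict with "camera_matrix" (3x3 intrinsics, pixels), "rvec" (rotation vector, rad) and "tvec" (3), from world to camera coordinates, as OpenCV has them. Camera axes: x right, y down, z forward; pixel columns grow to the right and rows downward; lengths in mm; the calibration is good to about 2 mm. A picture is of the moment at which its call begins. camera_info takes no time and is no camera call.
- ticket.finish_job(): hands the job in; it is judged then, once.
The state is a dict: "clock": time; "q": joint angles; "qvel": joint speeds; "joint_torque": joint torques, N m; "tool_pos": TCP position; "eef_rot": TCP orientation; "contact_force": force on the tool from outside, world axes, zero at the start; "moment": the same for the moment, N m; "opening": finger opening in mm; "finger_force": force on a finger pad.
Only numpy, scipy, OpenCV 4.12 (cv2) and the standard library are available. Lean on these libraries where they do the work, as an engineer would, in place of code of your own. Each camera call takes 0.05 s, during which the arm holds its last target. There are 200 camera calls.

### The job

Each of the three watches has finished the test it is on, so change them round: the white-dialled watch goes onto the rate tester, the orange-dialled one onto the leak tester and the green-dialled one onto the demagnetiser, each lying dial up in the middle of the tester's small round rest. A rest holds only one watch, so park one in the middle of the black casing cushion meanwhile. Never lay a watch on the bare bench, set them down gently without dropping them, and leave the two oil pots and the aluminium bell where they stand.

Things in the scene. Friction and masses are not known exactly. Their poses are not given: they have to be found in the camera images.
- watch_white: Watch head, no strap: white dial with black hands, plain steel bezel. Steel case 40 mm across, 12.5 mm high; case back 31 mm across, so the 40 mm band spans only 3.5 to 9.5 mm above the underside. Lugs, 48 mm over their ends, along its +y (12 o'clock) and -y; x: 3 o'clock; 6 mm crown at 4 o'clock. Best held across x. 60 to 120 g. Origin: centre of underside, z up through the dial.
- watch_orange: Watch head, no strap: orange dial with white hands, black bezel. Steel case 40 mm across, 12.5 mm high; case back 31 mm across, so the 40 mm band spans only 3.5 to 9.5 mm above the underside. Lugs, 48 mm over their ends, along its +y (12 o'clock) and -y; x: 3 o'clock; 6 mm crown at 4 o'clock. Best held across x. 60 to 120 g. Origin: centre of underside, z up through the dial.
- watch_green: Watch head, no strap: green dial with white hands, brass-coloured bezel. Steel case 40 mm across, 12.5 mm high; case back 31 mm across, so the 40 mm band spans only 3.5 to 9.5 mm above the underside. Lugs, 48 mm over their ends, along its +y (12 o'clock) and -y; x: 3 o'clock; 6 mm crown at 4 o'clock. Best held across x. 60 to 120 g. Origin: centre of underside, z up through the dial.
- demagnetiser: Blue box, 42 mm high, x -75 to +45, y -45 to +45 mm; thin white circle (60 mm) on top, red button and amber lamp at its front (-x) end; fixed. In the circle a white round rest, 32 mm across, its flat top 46 mm above the bench. Origin: on the bench straight under the middle of the rest. The white-dialled watch starts on it.
- rate_tester: White case, 46 mm high, x -85 to +45, y -60 to +60 mm, with a lower sloping grey panel and black screen at its front (-x); fixed. On top a dark steel disc (52 mm, 3 mm high) bearing a black rubber round rest, 32 mm across, its flat top 52 mm above the bench. Origin: on the bench straight under the middle of the rest. The orange-dialled watch starts on it.
- leak_tester: Dark steel plinth, 50 mm high, x -95 to +60, y -65 to +65 mm, gauge and keys at its front (-x); fixed. On top an aluminium plate (104 mm, top at 55 mm) with black gasket and low studs at its rim; mid-plate, on a stem, a yellow round rest, 32 mm across, flat top 66 mm above the bench. Origin: on the bench straight under the middle of the rest. The green-dialled watch starts on it.
- cushion: Black round casing cushion, 76 mm across, firm flat top (62 mm across) 22 mm above the bench; it stays put. Origin: centre of its underside. Empty at the start: the free spot.
- pot_red: Oil pot with red cap, 42 mm across, 26 mm high, loose. Origin: centre of its underside. Leave it alone.
- pot_blue: Oil pot with blue cap, 42 mm across, 26 mm high, loose. Origin: centre of its underside. Leave it alone.
- bell: Aluminium bell of the leak tester, taken off: 104 mm across, 70 mm high with its black knob, loose. Origin: centre of its underside. Leave it alone.

How it is judged:
By the outcome, as a careful person would: the job done as asked, in the order asked, and still so for the second after the job is handed in, with the robot touching nothing.
It also fails if it takes over 96 s, if anything falls off the work surface, if the arm or the gripper's body presses on something with over 40 N, if the wrist force passes 120 N, or if a joint passes its speed limit or range.

## Working session

There is one attempt and no reset: what is moved stays moved. The work goes in short steps, Python scripts to look and compute and a shell command to move; the robot and the scene stay as the last step left them, time stands still between calls to the robot, and variables do not carry over. Pictures are saved under pics/ and viewed, at most 14 in all, crops included, and the job is handed in when it is done.

```bash
ls; mkdir -p pics
python3 - <<'E'
from plant import telemetry, grab_frame, camera_info, ticket
import cv2,numpy as np
s=telemetry.get_state();print(s)
for n in("side","top"):
    c=camera_info(n);print(n,c)
    f=grab_frame(n);cv2.imwrite(f"pics/{n}0.png",f[:,:,::-1])
E
```

```text
pics
{'clock': 0.0, 'q': array([-1.09022953,  0.68998843, -0.19453462,  1.56639028,  0.15730936,
        0.90249642, -0.21508538]), 'qvel': array([ 0.00042516, -0.00059739,  0.0013631 ,  0.0004238 ,  0.00098239,
       -0.001434  , -0.00088987]), 'joint_torque': array([ 1.45046747e-04, -5.39623654e+01, -1.26690578e+00, -1.58535236e+01,
        9.04269051e-03,  9.57997050e-03, -7.74950706e-06]), 'tool_pos': array([269.79794091, 563.07366329, 255.46943824]), 'eef_rot': array([-3.13970943e+00,  1.32593227e-04,  2.69495243e+00]), 'contact_force': array([ 0.04008245, -0.05625381, -0.32647605]), 'moment': array([-0.0296956,  0.0216797, -0.0100898]), 'finger_force': 0.0, 'opening': 84.98048259359742}
side {'camera_matrix': array([[576.7565258 ,   0.        , 322.27256914],
       [  0.        , 576.7565258 , 245.51704836],
       [  0.        ,   0.        ,   1.        ]]), 'rvec': array([ 2.21045732, -0.58979144,  0.28123945]), 'tvec': array([-485.90569698,  224.59745774,  905.74595342])}
top {'camera_matrix': array([[507.39541781,   0.        , 323.27486103],
       [  0.        , 507.39541781, 245.45159185],
       [  0.        ,   0.        ,   1.        ]]), 'rvec': array([ 2.12419972, -2.14757036,  0.22158546]), 'tvec': array([-5.39981563e-01,  5.77865110e+02,  9.27496761e+02])}
```

View pics/top0.png

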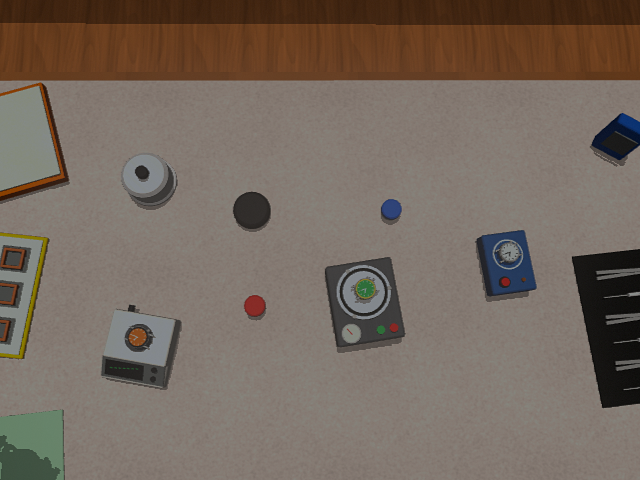

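View pics/side0.png

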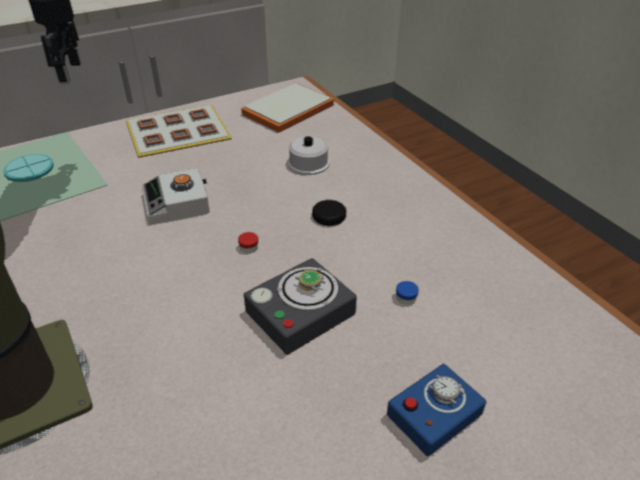

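The top view shows the white watch on the blue demagnetiser at about (509,253), green on the leak tester (365,289), orange on the rate tester (137,337) and the cushion at (252,210). The side view shows the same layout: white (446,390), green (310,278), orange (182,181), cushion (329,212).

```bash
cat > h.py <<'E'
import cv2,numpy as np
from plant import telemetry, grab_frame, camera_info, ticket
def cam(n):
    c=camera_info(n);return c["camera_matrix"],cv2.Rodrigues(c["rvec"])[0],np.array(c["tvec"])
def ray(n,p):
    K,R,t=cam(n);return -R.T@t,R.T@np.linalg.inv(K)@np.r_[p,1.]
def plane(n,p,z):
    o,d=ray(n,p);return o+d*(z-o[2])/d[2]
def proj(n,X):
    K,R,t=cam(n);u=K@(R@np.asarray(X,float)+t);return u[:2]/u[2]
def tri(pt,ps):
    P=[np.c_[K@R,K@t] for K,R,t in (cam("top"),cam("side"))]
    X=cv2.triangulatePoints(P[0],P[1],np.float64(pt).reshape(2,1),np.float64(ps).reshape(2,1))[:,0];X=X[:3]/X[3]
    return X,[np.linalg.norm(proj(n,X)-q) for n,q in(("top",pt),("side",ps))]
def delta(x,y,z,yaw=None):
    "tool-frame shift from the present (measured) pose to world TCP x,y,z"
    from scipy.spatial.transform import Rotation as Ro
    s=telemetry.get_state();R=Ro.from_euler("xyz",s["eef_rot"])
    return R.inv().apply(np.array([x,y,z])-s["tool_pos"])
E
python3 - <<'E'
from h import *
S={"top":[(509,253),(365,289),(137,337),(252,210)],"side":[(446,390),(310,278),(182,181),(329,212)]}
rows=[]
for n in S:
    f=cv2.imread(f"pics/{n}0.png")
    rows.append(np.hstack([cv2.resize(f[y-22:y+22,x-22:x+22],(198,198),interpolation=cv2.INTER_CUBIC) for x,y in S[n]]))
    hsv=cv2.cvtColor(f,cv2.COLOR_BGR2HSV);
    for i,(x,y) in enumerate(S[n]):
        w=hsv[y-22:y+22,x-22:x+22].astype(int);H,Sa,V=w[...,0],w[...,1],w[...,2]
        m=[(Sa<60)&(V>150),(H>45)&(H<75)&(Sa>120),(H>3)&(H<15)&(Sa>140),V<60][i]
        k,l,st,c=cv2.connectedComponentsWithStats(m.astype(np.uint8))
        j=1+np.argmax(st[1:,4]);print(n,i,c[j]+[x-22,y-22],st[j],plane(n,c[j]+[x-22,y-22],[58,78,64,22][i]).round(1))
cv2.imwrite("pics/crop0.png",np.vstack(rows))
E
```

```text
Traceback (most recent call last):
ValueError: attempt to get argmax of an empty sequence
```

Run:
```python
from h import *
S={"top":[(509,253),(365,289),(137,337),(252,210)],"side":[(446,390),(310,278),(182,181),(329,212)]}
rows=[]
for n in S:
    f=cv2.imread(f"pics/{n}0.png")
    rows.append(np.hstack([cv2.resize(f[y-22:y+22,x-22:x+22],(198,198),interpolation=cv2.INTER_CUBIC) for x,y in S[n]]))
cv2.imwrite("pics/crop0.png",np.vstack(rows))
for n in S:
    f=cv2.imread(f"pics/{n}0.png")
    for i,(x,y) in enumerate(S[n]):
        h=cv2.cvtColor(f[y-3:y+4,x-3:x+4],cv2.COLOR_BGR2HSV).reshape(-1,3);print(n,i,np.percentile(h,[10,50,90],axis=0).tolist())
```

```text
top 0 [[60.0, 4.800000000000001, 74.2], [83.0, 9.0, 137.0], [86.00000000000001, 10.0, 139.2]]
top 1 [[65.0, 45.8, 108.0], [65.0, 147.0, 109.0], [75.0, 152.4, 127.0]]
top 2 [[12.0, 49.2, 133.0], [12.0, 196.0, 134.0], [15.200000000000003, 202.2, 135.0]]
top 3 [[10.0, 26.0, 48.0], [12.0, 31.0, 49.0], [15.0, 32.0, 50.0]]
side 0 [[47.0, 9.0, 160.8], [50.0, 9.0, 177.0], [51.0, 10.0, 178.0]]
side 1 [[64.0, 58.0, 131.0], [66.0, 132.0, 132.0], [67.0, 143.2, 150.2]]
side 2 [[9.0, 11.8, 83.6], [12.0, 155.0, 163.0], [12.200000000000003, 180.0, 169.0]]
side 3 [[0.0, 0.0, 23.0], [30.0, 12.0, 25.0], [165.0, 29.0, 26.0]]
```

View pics/crop0.png

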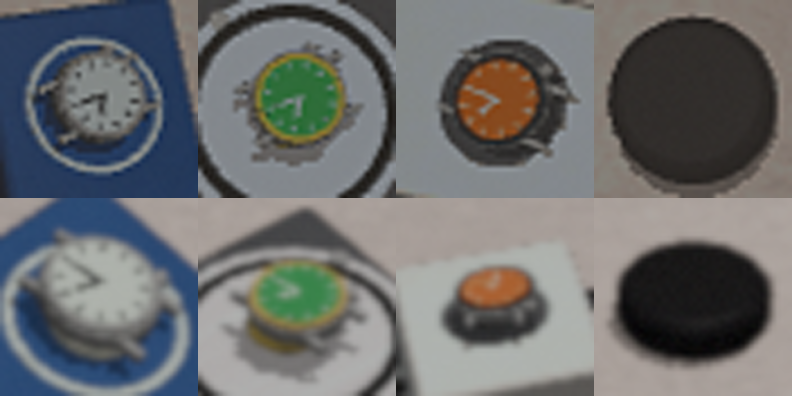

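The crops show the three dials cleanly, with lugs visible on white (left/right pairs in the top view), orange and green. Next I measure the centres and look closer for the lug directions.

```bash
cat > meas.py <<'E'
from h import *
def blob(n,f,p,kind,r=24):
    x,y=np.int32(p);hsv=cv2.cvtColor(f,cv2.COLOR_BGR2HSV)[y-r:y+r,x-r:x+r].astype(int);H,S,V=hsv[...,0],hsv[...,1],hsv[...,2]
    m={"white":(S<25)&(V>(115 if n=="top" else 150)),"green":(H>50)&(H<80)&(S>100),"orange":(H>4)&(H<20)&(S>120),"black":V<(60 if n=="top" else 50)}[kind]
    m=cv2.morphologyEx(m.astype(np.uint8),cv2.MORPH_CLOSE,np.ones((3,3)))
    k,l,st,c=cv2.connectedComponentsWithStats(m);j=1+np.argmax(st[1:,4])
    ct=cv2.findContours((l==j).astype(np.uint8),cv2.RETR_EXTERNAL,cv2.CHAIN_APPROX_NONE)[0][0]
    e=cv2.fitEllipse(cv2.convexHull(ct) if len(cv2.convexHull(ct))>5 else ct)
    return np.array(e[0])+[x-r,y-r],e[1],e[2],c[j]+[x-r,y-r]
E
python3 - <<'E'
from meas import *
S={"top":[(509,253),(365,289),(137,337),(252,210)],"side":[(446,390),(310,278),(182,181),(329,212)]}
F={n:cv2.imread(f"pics/{n}0.png") for n in S}
for i,k in enumerate(["white","green","orange","black"]):
    b={n:blob(n,F[n],S[n][i],k) for n in S}
    for n in S:print(k,n,np.round(b[n][0],1),np.round(b[n][1],1),np.round(b[n][3],1))
    print(*tri(b["top"][0],b["side"][0]),plane("top",b["top"][0],[58.5,78.5,64.5,20][i]).round(1),plane("side",b["side"][0],[58.5,78.5,64.5,15][i]).round(1))
g=[cv2.resize(F["top"][y-18:y+18,x-18:x+18],(264,264),interpolation=cv2.INTER_LANCZOS4) for x,y in S["top"][:3]]
g2=[cv2.resize(F["side"][y-18:y+18,x-18:x+18],(264,264),interpolation=cv2.INTER_LANCZOS4) for x,y in S["side"][:3]]
cv2.imwrite("pics/crop1.png",cv2.convertScaleAbs(np.vstack([np.hstack(g),np.hstack(g2)]),alpha=1.3))
E
```

```text
white top [511.  251.2] [16.2 20. ] [509.9 251.4]
white side [446.2 386.3] [17.2 22.7] [446.3 386.3]
[ 559.26217153 -366.93196573   62.33332761] [np.float64(1.4033957337497192), np.float64(1.4483246081379775)] [ 562.4 -369.8   58.5] [ 559.3 -364.6   58.5]
green top [365.1 288.3] [16.1 16.6] [365.1 288.3]
green side [309.5 276.8] [10.6 15.3] [309.8 276.7]
[489.71573591 -81.92437888  79.7404893 ] [np.float64(1.0235529472794411), np.float64(0.8624057482814107)] [491.6 -82.8  78.5] [488.9 -80.4  78.5]
orange top [137.1 336.8] [17.3 18.5] [137.2 336.7]
orange side [181.5 178.7] [ 7.8 15.4] [181.6 178.6]
[406.89438389 337.19623815  65.17692839] [np.float64(0.9134185481932812), np.float64(0.6091930677699551)] [408.5 337.   64.5] [406.  338.7  64.5]
black top [251.5 210. ] [36.4 37.1] [251.5 210. ]
black side [328.7 212.7] [25.2 33.2] [328.6 212.8]
[658.56004533 138.03631806  10.60019315] [np.float64(0.9471099523040264), np.float64(0.6951747158477786)] [658.  136.2  20. ] [654.  133.3  15. ]
```

View pics/crop1.png

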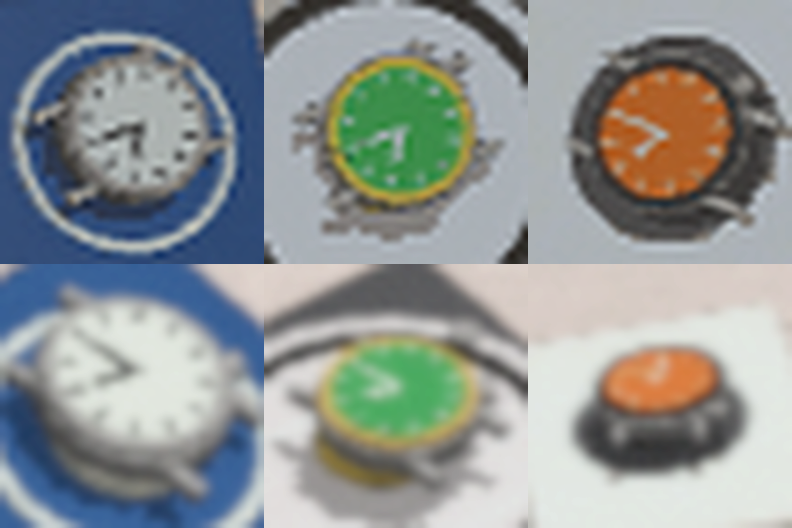

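The enlarged crop gives the lug-tip pixels. The lug axes in the top image are about −22° (white), −17° (green) and +22° (orange), and the triangulated heights match the text to within 1–4 mm.

```bash
cat >> h.py <<'E'
def go(x,y,z,yaw_deg=None):
    from scipy.spatial.transform import Rotation as Ro
    s=telemetry.get_state();R=Ro.from_euler("xyz",s["eef_rot"])
    d=R.inv().apply(np.array([x,y,z])-s["tool_pos"]);w=0
    if yaw_deg is not None:
        w=-((yaw_deg-np.degrees(s["eef_rot"][2])+90)%180-90)
    print("shift",d.round(1),"turn z",round(w,1),"now",s["tool_pos"].round(1),np.degrees(s["eef_rot"]).round(1),"t",s["clock"])
E
python3 - <<'E'
from h import *
for k,c,a,z in(("white",(509.8,252),-22,53),("green",(365.1,288.3),-17,73),("orange",(137.1,336.8),22,59)):
    v=12*np.array([np.cos(np.radians(a)),np.sin(np.radians(a))])
    d=plane("top",np.add(c,v),z)-plane("top",np.subtract(c,v),z);print(k,np.degrees(np.arctan2(d[1],d[0]))%180,np.linalg.norm(d))
print(tri((509.8,252),(446.3,386)))
E
python3 - <<'E'
from h import *
go(407,337.2,165,57)
E
```

```text
white 111.0263157297739 48.29647767240681
green 106.28674953196952 45.12182574978548
orange 67.93631484510135 44.866048772588286
(array([ 559.262315  , -365.72440642,   61.04393766]), [np.float64(0.6053705793034104), np.float64(0.6216938341312016)])
shift [-221.3 -144.4   90.8] turn z -82.6 now [269.8 563.1 255.5] [-179.9    0.   154.4] t 0.1
```

```bash
python3 -m crank '[[-15,-10,6,0,0,6],[-40,-26,17,0,0,16],[-70,-46,28,0,0,26],[-102,-66,42,0,0,36.5],[-134,-87,55,0,0,47],[-166,-108,68,0,0,57.5],[-195,-127,80,0,0,68],[-213,-139,87,0,0,77.5],[-221.5,-144.5,90,0,0,84.5],[-221.5,-144.5,90,0,0,86.5]]' 0.25 30 && python3 -m crank '[[0,0,0,0,0,0],[0,0,0,0,0,0]]'
python3 - <<'E'
from h import *
go(407,337.2,165,67.9)
print(telemetry.get_state()["q"].round(2),telemetry.get_state()["opening"])
s=telemetry.get_state()["tool_pos"]
F={}
for n in("side","top"):
    F[n]=grab_frame(n);cv2.imwrite(f"pics/{n}1.png",F[n][:,:,::-1])
    print(n,proj(n,s),proj(n,s+[0,0,-25]))
x,y=np.int32(proj("side",s+[0,0,-15]));c=F["side"][y-40:y+40,x-40:x+40,::-1]
cv2.imwrite("pics/crop2.png",cv2.resize(c,(560,560),interpolation=cv2.INTER_CUBIC));print(x-40,y-40)
E
```

```text
clock: 1.35
tool_pos: [407.6, 336.7, 165.9]
eef_rot: [3.142, 0.001, 1.183]
contact_force: [0.6, 0.3, -0.3]
opening: 53.4
finger_force: 0.0
clock: 1.6
tool_pos: [406.9, 338.5, 166.4]
eef_rot: [-3.141, -0.001, 1.188]
contact_force: [-0.6, 0.4, 0.2]
opening: 53.6
finger_force: 0.0
shift [-1.2  0.6  1.4] turn z 0.1 now [406.9 338.5 166.4] [-180.   -0.   68.] t 1.6
[-0.88  0.71  0.17  1.95 -0.23  0.5  -0.93] 53.55459639007808
side [174.45189296 136.75302836] [176.38172722 147.4429178 ]
top [115.05637176 337.39843988] [120.7122284  337.46169318]
135 103
```

View pics/crop2.png

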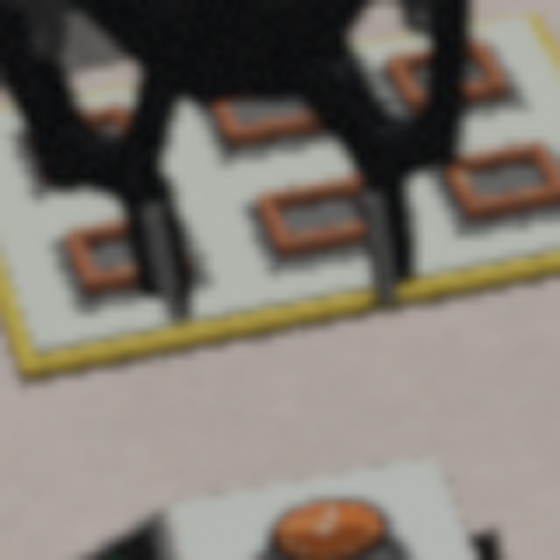

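Both fingertips appear at about (160,148) and (190,146), which matches a 25 mm tip offset. Descending onto the orange watch.

```bash
python3 -m crank '[[0,0,8,0,0,0],[0,0,24,0,0,0],[0,0,44,0,0,0],[0,0,62,0,0,0],[0,0,74,0,0,0],[0,0,81,0,0,0],[0,0,85,0,0,0],[0,0,86,0,0,0],[0,0,86,0,0,0]]' && python3 -m crank '[[0,0,0,0,0,0],[0,0,0,0,0,0],[0,0,0,0,0,0]]' 0.05
python3 - <<'E'
from h import *
F={}
s=telemetry.get_state()["tool_pos"]
for n in("side","top"):
    F[n]=grab_frame(n)
    x,y=np.int32(proj(n,s+[0,0,-15]));F[n]=cv2.resize(F[n][y-35:y+35,x-35:x+35,::-1],(390,390),interpolation=cv2.INTER_CUBIC)
cv2.imwrite("pics/crop3.png",np.hstack([F["side"],F["top"]]))
E
```

```text
clock: 2.82
tool_pos: [407.6, 337.8, 80.6]
eef_rot: [3.141, -0.001, 1.185]
contact_force: [1.0, -0.6, -0.1]
opening: 53.7
finger_force: 0.0
clock: 3.2
tool_pos: [407.4, 337.7, 80.4]
eef_rot: [3.141, -0.0, 1.185]
contact_force: [0.4, -0.1, 0.5]
opening: 44.9
finger_force: 0.0
```

View pics/crop3.png

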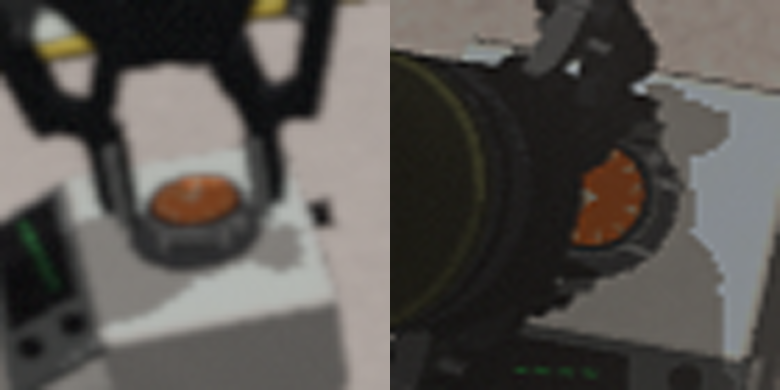

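The fingers straddle the orange watch evenly (side-crop tips at about (118,212) and (262,208), dial at (195,200)). Closing.

```bash
python3 -m crank '[[0,0,0,0,0,0],[0,0,0,0,0,0],[0,0,0,0,0,0],[0,0,0,0,0,0]]' -0.3 40 && python3 -m crank '[[0,0,-1,0,0,0],[0,0,-3,0,0,0],[0,0,-6,0,0,0],[0,0,-12,0,0,0],[0,0,-20,0,0,0],[0,0,-20,0,0,0]]'
```

```text
clock: 3.8
tool_pos: [407.4, 337.7, 80.8]
eef_rot: [-3.142, -0.0, 1.185]
contact_force: [-2.1, -0.6, 4.9]
opening: 37.4
finger_force: 39.4
clock: 4.55
tool_pos: [407.8, 338.0, 101.1]
eef_rot: [3.141, -0.001, 1.185]
contact_force: [-0.1, -0.9, -1.1]
opening: 36.9
finger_force: 40.1
```

Run:
```python
from h import *
F={}
s=telemetry.get_state()["tool_pos"]
for n in("side","top"):
    F[n]=grab_frame(n)
    x,y=np.int32(proj(n,s+[0,0,-15]));F[n]=cv2.resize(F[n][y-25:y+25,x-25:x+25,::-1],(390,390),interpolation=cv2.INTER_CUBIC)
cv2.imwrite("pics/crop4.png",cv2.convertScaleAbs(np.hstack([F["side"],F["top"]]),alpha=1.6))
go(658,137.5,150,68)
```

```text
shift [-91.3 307.5 -49.5] turn z -0.1 now [407.4 337.7 100.5] [180.   -0.   67.9] t 4.65
```

View pics/crop4.png

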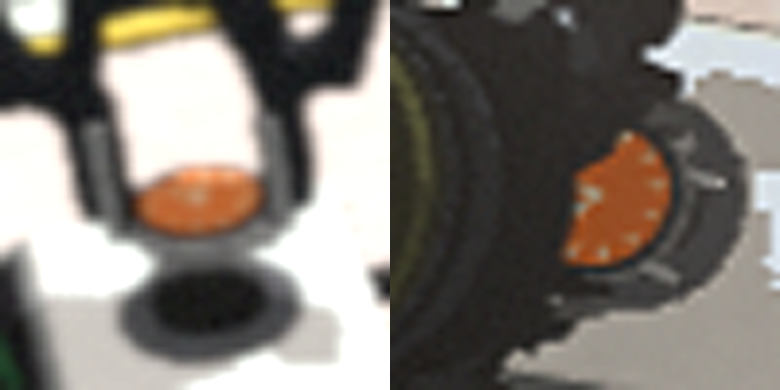

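The orange watch is held level (side crop dial at (198,200)), fully clear of the black rest below at (215,305), with the lugs along the tool's x. On to the cushion.

```bash
python3 -m crank '[[-3,9,-15,0,0,0],[-10,34,-30,0,0,0],[-21,70,-42,0,0,0],[-33,110,-49,0,0,0],[-45,152,-50,0,0,0],[-58,194,-50,0,0,0],[-70,235,-50,0,0,0],[-81,272,-50,0,0,0],[-88,297,-50,0,0,0],[-91,307,-50,0,0,0]]' && python3 -m crank '[[-0.3,0.5,0,0,0,0],[-0.3,0.5,12,0,0,0],[-0.3,0.5,32,0,0,0],[-0.3,0.5,54,0,0,0],[-0.3,0.5,72,0,0,0],[-0.3,0.5,84,0,0,0],[-0.3,0.5,91,0,0,0],[-0.3,0.5,94,0,0,0],[-0.3,0.5,95,0,0,0]]'
python3 - <<'E'
from h import *
F={}
go(658,137.5,50.5,68)
s=telemetry.get_state()["tool_pos"]
for n in("side","top"):
    F[n]=grab_frame(n)
    x,y=np.int32(proj(n,s+[0,0,-15]));F[n]=cv2.resize(F[n][y-35:y+35,x-35:x+35,::-1],(390,390),interpolation=cv2.INTER_CUBIC)
cv2.imwrite("pics/crop5.png",cv2.convertScaleAbs(np.hstack([F["side"],F["top"]]),alpha=1.6))
E
```

```text
clock: 5.9
tool_pos: [658.9, 134.9, 151.0]
eef_rot: [3.14, 0.001, 1.182]
contact_force: [-0.8, -0.4, -1.2]
opening: 37.2
finger_force: 40.3
clock: 7.02
tool_pos: [658.3, 137.4, 55.7]
eef_rot: [3.141, -0.001, 1.185]
contact_force: [0.4, 0.1, -1.7]
opening: 37.2
finger_force: 40.3
shift [-0.  -0.3  5.2] turn z -0.1 now [658.3 137.4  55.7] [180.   -0.   67.9] t 7.025
```

View pics/crop5.png

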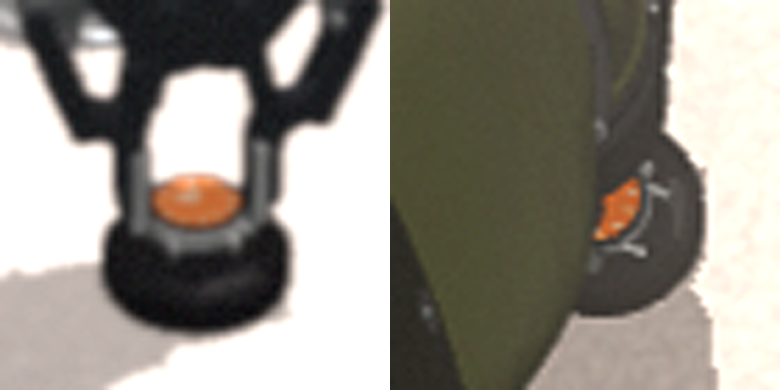

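The watch hangs centred over the cushion (side crop watch x=197, cushion spanning 103–290). Lowering slowly.

```bash
python3 -m crank '[[0,0,1,0,0,0],[0,0,2,0,0,0],[0,0,3,0,0,0],[0,0,3.7,0,0,0],[0,0,3.7,0,0,0]]' && python3 -m crank '[[0,0,0.5,0,0,0],[0,0,0.5,0,0,0]]'&& python3 -m crank '[[0,0,0.5,0,0,0],[0,0,0.5,0,0,0]]'
```

```text
clock: 7.75
tool_pos: [657.9, 137.4, 51.5]
eef_rot: [-3.141, 0.0, 1.185]
contact_force: [0.0, -0.0, -0.6]
opening: 37.0
finger_force: 40.3
clock: 8.0
tool_pos: [657.9, 137.4, 51.1]
eef_rot: [-3.142, -0.0, 1.185]
contact_force: [-0.1, 0.1, -0.6]
opening: 37.0
finger_force: 40.3
clock: 8.25
tool_pos: [658.0, 137.4, 50.9]
eef_rot: [3.142, -0.0, 1.185]
contact_force: [-0.6, 0.3, 1.9]
opening: 37.3
finger_force: 40.6
```

```bash
python3 -m crank '[[0,0,0,0,0,0],[0,0,0,0,0,0],[0,0,0,0,0,0],[0,0,0,0,0,0]]' 0.2 && python3 -m crank '[[0,0,-3,0,0,0],[0,0,-10,0,0,0],[0,0,-25,0,0,0],[0,0,-50,0,0,0],[0,0,-80,0,0,0],[0,0,-110,0,0,0],[0,0,-128,0,0,0],[0,0,-135,0,0,0]]'
python3 - <<'E'
from h import *
go(559.5,-365.8,165,111)
E
```

```text
clock: 8.75
tool_pos: [657.9, 137.4, 50.5]
eef_rot: [-3.142, -0.0, 1.185]
contact_force: [0.4, -0.1, 0.4]
opening: 51.1
finger_force: 0.0
clock: 9.75
tool_pos: [658.4, 137.5, 187.1]
eef_rot: [3.14, -0.001, 1.185]
contact_force: [0.8, 0.5, -0.2]
opening: 51.0
finger_force: 0.0
shift [-503.5   97.7   21.7] turn z -43.1 now [658.4 137.5 187.1] [ 1.799e+02 -1.000e-01  6.790e+01] t 9.75
```

```bash
python3 -m crank '[[-10,2,0,0,0,0],[-38,7,0,0,0,0],[-80,16,0,0,0,0],[-128,25,0,0,0,0],[-178,35,0,0,0,0],[-228,44,0,0,0,0],[-278,54,0,0,0,0],[-328,64,0,0,0,0],[-376,73,0,0,0,0],[-420,81.5,0,0,0,0]]' && python3 -m crank '[[-35,7,3,0,0,-7],[-60,12,8,0,0,-17],[-76,15,14,0,0,-27],[-83.5,16.2,20,0,0,-36],[-83.5,16.2,22,0,0,-41.5],[-83.5,16.2,22,0,0,-43],[-83.5,16.2,22,0,0,-43]]'
python3 - <<'E'
from meas import *
go(559.5,-365.8,165,111)
go(560,138,0)
F={n:grab_frame(n)[:,:,::-1].copy() for n in("side","top")}
for n in F: cv2.imwrite(f"pics/{n}6.png",F[n])
b={n:blob(n,F[n],p,"orange") for n,p in(("top",proj("top",[658,137.5,34])),("side",proj("side",[658,137.5,34])))}
print(tri(b["top"][0],b["side"][0]))
s=telemetry.get_state()["tool_pos"]
x,y=np.int32(proj("side",s+[0,0,-55]));cv2.imwrite("pics/crop6.png",cv2.resize(F["side"][y-60:y+60,x-60:x+60],(580,580),interpolation=cv2.INTER_CUBIC))
E
```

```text
clock: 11.0
tool_pos: [573.3, -284.8, 184.1]
eef_rot: [-3.139, 0.001, 1.184]
contact_force: [0.1, -0.3, 0.2]
opening: 51.1
finger_force: 0.0
clock: 11.88
tool_pos: [558.5, -365.8, 162.9]
eef_rot: [-3.141, -0.001, 1.934]
contact_force: [-0.2, 0.1, 1.1]
opening: 51.1
finger_force: 0.0
shift [-0.4  1.  -2.1] turn z -0.2 now [ 558.5 -365.8  162.9] [-1.800e+02 -1.000e-01  1.108e+02] t 11.875
shift [470.2 180.7 163.3] turn z 0 now [ 558.5 -365.8  162.9] [-1.800e+02 -1.000e-01  1.108e+02] t 11.875
(array([657.41673948, 137.04884972,  35.26338485]), [np.float64(0.9382549851529383), np.float64(0.681623984193232)])
```

View pics/crop6.png

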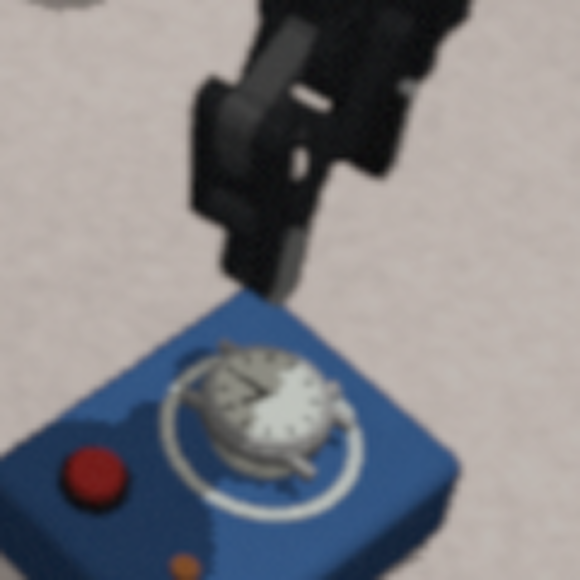

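The gripper hangs above the white watch (side crop dial (268,395), white ring centred at about (262,435)). The parked orange watch triangulates to within 0.7 mm of the release point. I check the white watch's centre against its ring before descending.

Run:
```python
from h import *
print(plane("top",(508.05,254.4),42), proj("side",[559.5,-365.8,58.5]),proj("top",[559.5,-365.8,58.5]))
f=cv2.imread("pics/top0.png");hsv=cv2.cvtColor(f,cv2.COLOR_BGR2HSV).astype(int)
for n,p,r in(("top",(508,254),20),("side",(444,393),32)):
    hsv=cv2.cvtColor(cv2.imread(f"pics/{n}0.png"),cv2.COLOR_BGR2HSV)
    m=np.uint8((hsv[...,1]<110)&(hsv[...,2]>90));M=np.zeros_like(m);M[p[1]-r:p[1]+r,p[0]-r:p[0]+r]=m[p[1]-r:p[1]+r,p[0]-r:p[0]+r]
    c=max(cv2.findContours(M,cv2.RETR_EXTERNAL,cv2.CHAIN_APPROX_NONE)[0],key=cv2.contourArea)
    h=np.array([plane(n,q[0],42)[:2] for q in cv2.convexHull(c)],np.float32);e=cv2.fitEllipse(h);print(n,e)
```

```text
[ 558.79865998 -370.07276901   42.        ] [446.80447975 386.85138155] [509.07842411 252.65348196]
top ((560.045654296875, -368.8155517578125), (60.42110061645508, 61.1507682800293), 1.0427531003952026)
side ((558.8006591796875, -365.1290588378906), (62.604976654052734, 67.320068359375), 138.08187866210938)
```

```bash
python3 -m crank '[[-1.3,0.6,8,0,0,0],[-1.3,0.6,24,0,0,0],[-1.3,0.6,44,0,0,0],[-1.3,0.6,62,0,0,0],[-1.3,0.6,74,0,0,0],[-1.3,0.6,80,0,0,0],[-1.3,0.6,83,0,0,0],[-1.3,0.6,84,0,0,0],[-1.3,0.6,84,0,0,0]]'
python3 - <<'E'
from h import *
go(559.5,-366.8,74.5,111)
F={}
s=telemetry.get_state()["tool_pos"]
for n in("side","top"):
    F[n]=grab_frame(n)
    x,y=np.int32(proj(n,s+[0,0,-15]));F[n]=cv2.resize(F[n][y-30:y+30,x-30:x+30,::-1],(390,390),interpolation=cv2.INTER_CUBIC)
cv2.imwrite("pics/crop7.png",cv2.convertScaleAbs(np.hstack([F["side"],F["top"]]),alpha=1.4))
E
```

```text
clock: 13.1
tool_pos: [560.3, -367.0, 80.0]
eef_rot: [3.141, 0.001, 1.936]
contact_force: [-0.5, -0.5, 0.3]
opening: 51.2
finger_force: 0.0
shift [ 0.5 -0.7  5.5] turn z -0.1 now [ 560.3 -367.    80. ] [180.    0.  110.9] t 13.1
```

View pics/crop7.png

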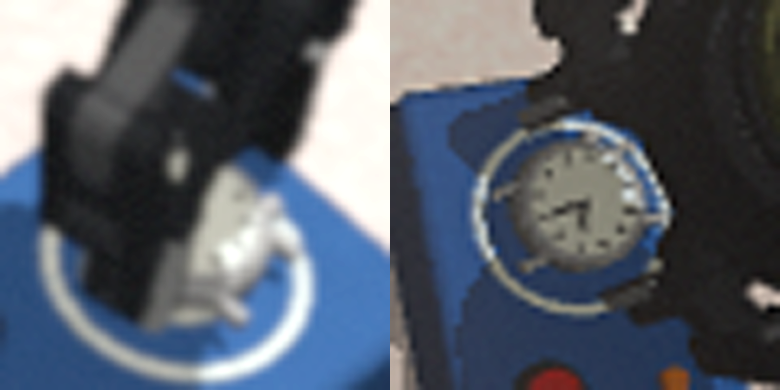

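The top view shows the pads straddling the white watch square to its lugs (tips around (545,110) and (630,292), watch centre (580,207)). The tips sit slightly to the right along the lug axis, so I shift +2 mm in tool x, lower 5.5 mm and grip.

```bash
python3 -m crank '[[1,-0.3,2,0,0,0],[2,-0.5,4,0,0,0],[2,-0.5,5.5,0,0,0],[2,-0.5,5.5,0,0,0]]' 0.05 && python3 -m crank '[[0,0,0,0,0,0],[0,0,0,0,0,0],[0,0,0,0,0,0],[0,0,0,0,0,0],[0,0,0,0,0,0]]' -0.3 40 && python3 -m crank '[[0,0,-1,0,0,0],[0,0,-3,0,0,0],[0,0,-6,0,0,0],[0,0,-14,0,0,0],[0,0,-30,0,0,0],[0,0,-50,0,0,0],[0,0,-70,0,0,0],[0,0,-84,0,0,0],[0,0,-90,0,0,0],[0,0,-90,0,0,0]]'
python3 - <<'E'
from meas import *
go(407.4,337.7,165,67.9)
s=telemetry.get_state()["tool_pos"]
F={}
for n in("side","top"):
    F[n]=grab_frame(n);p=proj(n,s+[0,0,-20]);print(n,p);cv2.imwrite(f"pics/{n}8.png",F[n][:,:,::-1])
    x,y=np.int32(p);F[n]=cv2.resize(F[n][y-25:y+25,x-25:x+25,::-1],(390,390),interpolation=cv2.INTER_CUBIC)
cv2.imwrite("pics/crop8.png",cv2.convertScaleAbs(np.hstack([F["side"],F["top"]]),alpha=1.4))
E
```

```text
clock: 13.7
tool_pos: [558.8, -365.1, 73.8]
eef_rot: [-3.141, -0.0, 1.936]
contact_force: [0.0, 0.3, 0.1]
opening: 44.9
finger_force: 0.0
clock: 14.32
tool_pos: [559.0, -365.2, 74.4]
eef_rot: [3.141, 0.0, 1.936]
contact_force: [-0.8, 0.5, 5.6]
opening: 37.5
finger_force: 40.0
clock: 15.58
tool_pos: [558.9, -365.2, 164.3]
eef_rot: [3.141, 0.0, 1.936]
contact_force: [-0.3, -0.1, -1.3]
opening: 37.6
finger_force: 40.1
shift [710.7 109.2  -0.8] turn z 43.0 now [ 558.9 -365.2  164.3] [180.    0.  110.9] t 15.575
side [455.29481096 348.61388879]
top [527.36579815 244.80777444]
```

View pics/crop8.png

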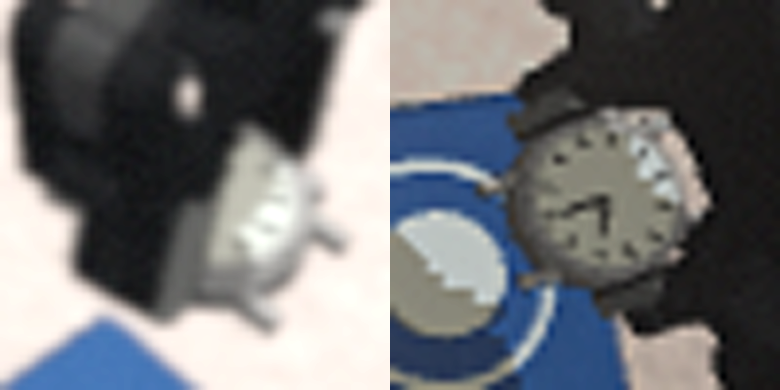

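The white watch is held square and level; in the top crop its centre (600,195) lies between the pads, and the vacated rest is clear. Carrying it to the rate tester.

```bash
python3 -m crank '[[10,1.5,0,0,0,0],[38,6,0,0,0,0],[82,12.5,0,0,0,0],[132,20,0,0,0,0],[182,28,0,0,0,0],[232,35.5,0,0,0,0],[282,43,0,0,0,0],[332,51,0,0,0,0],[382,58.5,0,0,0,0],[432,66,0,0,0,0]]' && python3 -m crank '[[50,7.5,0,0,0,0],[100,15.5,0,0,0,0],[150,23,0,0,0,0],[197,30.5,0,0,0,0],[237,36.5,0,0,0,0],[264,41,0,0,0,0],[276,43,0,0,0,0],[278.7,43.2,0,0,0,0],[278.7,43.2,0,0,0,0]]'
python3 - <<'E'
from h import *
go(407.4,337.7,85)
s=telemetry.get_state();print(s["q"].round(2))
E
```

```text
clock: 16.92
tool_pos: [465.4, 64.0, 164.0]
eef_rot: [-3.141, -0.001, 1.936]
contact_force: [1.0, 0.1, -0.3]
opening: 37.6
finger_force: 40.2
clock: 18.05
tool_pos: [407.6, 336.2, 164.0]
eef_rot: [-3.141, 0.001, 1.934]
contact_force: [-0.5, 0.7, -0.7]
opening: 37.0
finger_force: 40.2
shift [ 1.5  0.4 79. ] turn z 0 now [407.6 336.2 164. ] [-1.800e+02  1.000e-01  1.108e+02] t 18.05
[-0.79  0.7   0.03  1.95 -0.04  0.49 -0.38]
```

```bash
python3 -m crank '[[0.4,0.3,6,0,0,0],[0.4,0.3,20,0,0,0],[0.4,0.3,38,0,0,0],[0.4,0.3,55,0,0,0],[0.4,0.3,68,0,0,0],[0.4,0.3,76,0,0,0],[0.4,0.3,79,0,0,0],[0.4,0.3,80,0,0,0],[0.4,0.3,80,0,0,0]]'
python3 - <<'E'
from h import *
go(407.4,337.7,81)
F={}
s=telemetry.get_state()["tool_pos"]
for n in("side","top"):
    F[n]=grab_frame(n)
    x,y=np.int32(proj(n,s+[0,0,-20]));F[n]=cv2.resize(F[n][y-25:y+25,x-25:x+25,::-1],(390,390),interpolation=cv2.INTER_CUBIC)
cv2.imwrite("pics/crop9.png",cv2.convertScaleAbs(np.hstack([F["side"],F["top"]]),alpha=1.4))
E
```

```text
clock: 19.18
tool_pos: [407.7, 338.4, 84.4]
eef_rot: [3.141, -0.0, 1.936]
contact_force: [0.4, 0.7, -1.8]
opening: 37.1
finger_force: 40.2
shift [-0.5 -0.5  3.4] turn z 0 now [407.7 338.4  84.4] [180.   -0.  110.9] t 19.175
```

View pics/crop9.png

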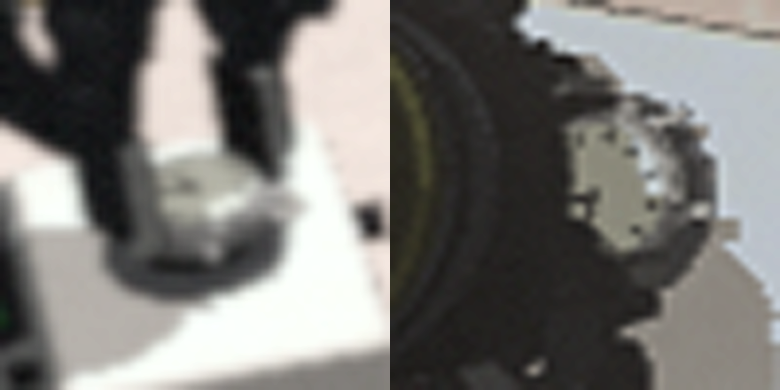

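The white watch is just above the steel disc (side-crop disc spans 105–290, watch centre about 204). I set it down, back off, and then check the placement against the orange watch's original pixels.

```bash
python3 -m crank '[[-0.4,-0.4,1,0,0,0],[-0.4,-0.4,2,0,0,0],[-0.4,-0.4,3,0,0,0],[-0.4,-0.4,3,0,0,0]]' && python3 -m crank '[[0,0,0.5,0,0,0],[0,0,0.5,0,0,0]]'&& python3 -m crank '[[0,0,0.5,0,0,0],[0,0,0.5,0,0,0]]'
```

```text
clock: 19.77
tool_pos: [407.2, 337.7, 81.0]
eef_rot: [-3.141, -0.0, 1.936]
contact_force: [0.4, -0.3, -1.4]
opening: 37.2
finger_force: 40.2
clock: 20.02
tool_pos: [407.2, 337.7, 80.6]
eef_rot: [3.142, -0.0, 1.936]
contact_force: [0.4, -0.0, -0.9]
opening: 37.1
finger_force: 40.2
clock: 20.27
tool_pos: [407.3, 337.7, 80.4]
eef_rot: [3.141, -0.0, 1.935]
contact_force: [-0.5, 0.6, 2.9]
opening: 37.4
finger_force: 40.6
```

```bash
python3 -m crank '[[0,0,0,0,0,0],[0,0,0,0,0,0],[0,0,0,0,0,0],[0,0,0,0,0,0]]' 0.2 && python3 -m crank '[[0,0,-3,0,0,0],[0,0,-10,0,0,0],[0,0,-25,0,0,0],[0,0,-48,0,0,0],[0,0,-70,0,0,0],[0,0,-82,0,0,0],[0,0,-85,0,0,0]]'
python3 - <<'E'
from h import *
go(489.7,-82,165,106.3)
E
```

```text
clock: 20.78
tool_pos: [407.3, 337.7, 80.0]
eef_rot: [3.142, -0.0, 1.936]
contact_force: [-0.5, -0.5, -0.8]
opening: 51.1
finger_force: 0.0
clock: 21.65
tool_pos: [407.5, 337.9, 166.1]
eef_rot: [3.14, -0.001, 1.936]
contact_force: [0.8, -0.0, 0.4]
opening: 51.3
finger_force: 0.0
shift [-421.6  -73.     0.7] turn z 4.6 now [407.5 337.9 166.1] [179.9  -0.  110.9] t 21.65
```

```bash
python3 -m crank '[[-10,-2,0,0,0,0],[-38,-6.5,0,0,0,0.5],[-82,-14,0,0,0,1],[-132,-23,0,0,0,1.5],[-184,-32,0,0,0,2],[-236,-41,0,0,0,2.5],[-288,-50,0,0,0,3],[-338,-58.5,0,0,0,3.5],[-380,-66,0,0,0,4],[-408,-70.5,0,0,0,4.6]]' && python3 -m crank '[[-10,-1.5,0,0,0,0],[-13.5,-1.7,0,0,0,0],[-13.5,-1.7,0,0,0,0]]'
python3 - <<'E'
from meas import *
go(489.7,-82,165,106.3)
F={n:grab_frame(n)[:,:,::-1].copy() for n in("side","top")}
for n in F: cv2.imwrite(f"pics/{n}10.png",F[n])
R={"top":(137,337),"side":(182,181)}
g=[]
for n in R:
    x,y=R[n]
    for f in(cv2.imread(f"pics/{n}0.png"),F[n]): g.append(cv2.resize(f[y-18:y+18,x-18:x+18],(288,288),interpolation=cv2.INTER_CUBIC))
cv2.imwrite("pics/crop10.png",cv2.convertScaleAbs(np.vstack([np.hstack(g[:2]),np.hstack(g[2:])]),alpha=1.4))
E
```

```text
clock: 22.9
tool_pos: [485.9, -72.0, 164.2]
eef_rot: [-3.139, 0.0, 1.851]
contact_force: [0.2, 1.1, -0.1]
opening: 51.5
finger_force: 0.0
clock: 23.28
tool_pos: [488.8, -80.8, 164.9]
eef_rot: [-3.141, -0.001, 1.857]
contact_force: [-0.1, 0.2, 0.3]
opening: 51.2
finger_force: 0.0
shift [-1.4  0.5 -0.1] turn z 0.1 now [488.8 -80.8 164.9] [-1.800e+02 -1.000e-01  1.064e+02] t 23.275
```

View pics/crop10.png

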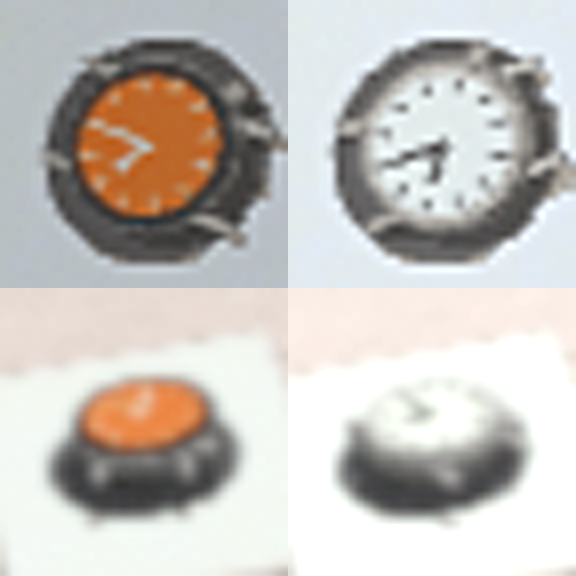

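The white watch sits on the rate tester's rest about 1 mm from where the orange one lay (hand pivots at crop (150,147) against (155,150)), level and dial up. Now the green one.

```bash
python3 -m crank '[[-0.6,0.2,6,0,0,0],[-1,0.3,20,0,0,0],[-1,0.3,38,0,0,0],[-1,0.3,53,0,0,0],[-1,0.3,63,0,0,0],[-1,0.3,68,0,0,0],[-1,0.3,70.5,0,0,0],[-1,0.3,70.5,0,0,0]]' && python3 -m crank '[[0,0,0,0,0,0],[0,0,0,0,0,0],[0,0,0,0,0,0]]' 0.05 && python3 -m crank '[[0,0,0,0,0,0],[0,0,0,0,0,0],[0,0,0,0,0,0],[0,0,0,0,0,0],[0,0,0,0,0,0]]' -0.3 40
python3 - <<'E'
from meas import *
f=grab_frame("top")[:,:,::-1].copy();b=blob("top",f,(365,289),"green");print(b)
print(proj("top",telemetry.get_state()["tool_pos"]+[0,0,-20]))
E
```

```text
clock: 24.38
tool_pos: [489.8, -83.0, 94.7]
eef_rot: [3.141, 0.0, 1.855]
contact_force: [0.5, 0.8, -0.1]
opening: 51.1
finger_force: 0.0
clock: 24.75
tool_pos: [489.8, -83.0, 94.8]
eef_rot: [3.141, 0.0, 1.855]
contact_force: [-0.2, 0.2, -0.5]
opening: 44.8
finger_force: 0.0
clock: 25.38
tool_pos: [489.9, -83.0, 95.2]
eef_rot: [3.141, 0.0, 1.855]
contact_force: [-0.3, 0.3, 7.1]
opening: 37.1
finger_force: 39.3Traceback (most recent call last):
  File "<stdin>", line 2, in <module>
  File "meas.py", line 6, in blob
    k,l,st,c=cv2.connectedComponentsWithStats(m);j=1+np.argmax(st[1:,4])
                                                     ~~~~~~~~~^^^^^^^^^^
    return _wrapfunc(a, 'argmax', axis=axis, out=out, **kwds)
    return bound(*args, **kwds)
ValueError: attempt to get argmax of an empty sequence
```

```bash
python3 -m crank '[[0,0,-1,0,0,0],[0,0,-3,0,0,0],[0,0,-6,0,0,0],[0,0,-14,0,0,0],[0,0,-28,0,0,0],[0,0,-45,0,0,0],[0,0,-60,0,0,0],[0,0,-68,0,0,0],[0,0,-70,0,0,0],[0,0,-70,0,0,0]]'
python3 - <<'E'
from h import *
go(559.3,-367.2,165)
f=cv2.imread("pics/top8.png")
# empty demag rest in top8 : bright low-sat disc inside ring
hsv=cv2.cvtColor(f,cv2.COLOR_BGR2HSV);m=np.uint8(hsv[...,1]<90);M=np.zeros_like(m);M[238:274,490:530]=m[238:274,490:530]
for c in cv2.findContours(M,cv2.RETR_LIST,cv2.CHAIN_APPROX_NONE)[0]:
    if len(c)>25:
        h=np.array([plane("top",q[0],46)[:2] for q in c],np.float32);print(cv2.fitEllipse(h),cv2.contourArea(c))
E
```

```text
clock: 26.68
tool_pos: [489.5, -82.9, 164.5]
eef_rot: [-3.141, -0.0, 1.855]
contact_force: [0.5, 1.1, -1.0]
opening: 37.0
finger_force: 40.2
shift [-292.4  -12.8   -0.5] turn z 0 now [489.5 -82.9 164.5] [-180.    -0.   106.3] t 26.675
((559.497314453125, -368.1692199707031), (31.09358024597168, 32.53423309326172), 12.47679615020752) 201.0
((559.045654296875, -366.72149658203125), (51.7725830078125, 55.28360366821289), 98.11734771728516) 572.5
((562.2164306640625, -374.2031555175781), (56.13806915283203, 82.122314453125), 26.14597511291504) 862.0
```

```bash
python3 -m crank '[[-8,-0.4,0,0,0,0],[-30,-1.3,0,0,0,0],[-66,-2.9,0,0,0,0],[-110,-4.8,0,0,0,0],[-156,-6.8,0,0,0,0],[-202,-8.8,0,0,0,0],[-244,-10.7,0,0,0,0],[-275,-12,0,0,0,0],[-290,-12.7,0,0,0,0],[-292.7,-12.8,0,0,0,0]]' && python3 -m crank '[[0,0,6,0,0,0],[0,0,20,0,0,0],[0,0,38,0,0,0],[0,0,55,0,0,0],[0,0,69,0,0,0],[0,0,78,0,0,0],[0,0,83,0,0,0],[0,0,84,0,0,0],[0,0,84,0,0,0],[0,0,84,0,0,0]]'
python3 - <<'E'
from meas import *
go(559.3,-367.5,74.5)
for n in("top","side"):
    f=grab_frame(n)[:,:,::-1].copy();s=telemetry.get_state()["tool_pos"]
    try:
        b=blob(n,f,proj(n,s+[0,0,-17]),"green");print(n,b,proj(n,s+[0,0,-16]))
    except Exception as e:print(n,"none")
E
```

```text
clock: 27.92
tool_pos: [559.0, -368.0, 163.9]
eef_rot: [-3.141, -0.001, 1.854]
contact_force: [-0.2, -0.0, -0.4]
opening: 37.3
finger_force: 40.2
clock: 29.18
tool_pos: [559.8, -367.7, 81.1]
eef_rot: [3.141, 0.001, 1.855]
contact_force: [0.0, 0.0, -1.1]
opening: 37.1
finger_force: 40.2
shift [ 0.3 -0.5  6.6] turn z 0 now [ 559.8 -367.7   81.1] [180.    0.  106.3] t 29.175
top (array([511.11158943, 251.72628212]), (14.856868743896484, 16.035383224487305), 134.1983184814453, array([511.11979167, 251.76041667])) [511.309332   251.90717635]
side (array([451.79281807, 386.79991341]), (8.629494667053223, 13.784968376159668), 12.83399486541748, array([451.90909091, 386.20779221])) [448.36715632 384.97442315]
```

```bash
python3 -m crank '[[-0.3,-0.3,2,0,0,0],[-0.6,-0.7,4,0,0,0],[-0.6,-0.7,5.2,0,0,0],[-0.6,-0.7,5.5,0,0,0],[-0.6,-0.7,5.5,0,0,0]]' && python3 -m crank '[[0,0,0.5,0,0,0],[0,0,0.5,0,0,0]]'&& python3 -m crank '[[0,0,0.5,0,0,0],[0,0,0.5,0,0,0]]'
```

```text
clock: 29.9
tool_pos: [558.8, -368.3, 75.3]
eef_rot: [-3.141, -0.0, 1.855]
contact_force: [-1.1, 0.7, 3.0]
opening: 37.1
finger_force: 40.7
clock: 30.15
tool_pos: [558.8, -368.3, 75.3]
eef_rot: [-3.141, -0.0, 1.855]
contact_force: [-1.9, 0.9, 6.2]
opening: 37.4
finger_force: 41.1
clock: 30.4
tool_pos: [558.8, -368.3, 75.3]
eef_rot: [-3.141, 0.0, 1.855]
contact_force: [-3.6, 1.4, 9.6]
opening: 37.3
finger_force: 41.4
```

Seated (contact at 75.3). I ease the press off, release and rise, then check where the green watch lies.

```bash
python3 -m crank '[[0,0,-1,0,0,0],[0,0,-1,0,0,0]]' && python3 -m crank '[[0,0,0,0,0,0],[0,0,0,0,0,0],[0,0,0,0,0,0],[0,0,0,0,0,0]]' 0.2 && python3 -m crank '[[0,0,-3,0,0,0],[0,0,-10,0,0,0],[0,0,-25,0,0,0],[0,0,-48,0,0,0],[0,0,-72,0,0,0],[0,0,-92,0,0,0],[0,0,-102,0,0,0],[0,0,-105,0,0,0]]'
python3 - <<'E'
from h import *
go(657.7,137.3,175,67.9)
E
```

```text
clock: 30.65
tool_pos: [559.1, -368.3, 75.3]
eef_rot: [3.142, 0.0, 1.855]
contact_force: [-2.0, 0.4, 5.2]
opening: 37.1
finger_force: 40.8
clock: 31.15
tool_pos: [559.1, -368.2, 74.9]
eef_rot: [3.141, -0.0, 1.855]
contact_force: [-0.0, 0.2, 0.7]
opening: 51.1
finger_force: 0.0
clock: 32.15
tool_pos: [559.3, -368.4, 181.0]
eef_rot: [3.141, 0.001, 1.855]
contact_force: [0.2, 0.2, 0.1]
opening: 51.4
finger_force: 0.0
shift [457.7 236.4   5.8] turn z 38.4 now [ 559.3 -368.4  181. ] [179.9   0.  106.3] t 32.15
```

```bash
python3 -m crank '[[9,4.6,0,0,0,0],[34,17.5,0,0,0,0],[72,37,0,0,0,0],[116,60,0,0,0,0],[162,83.5,0,0,0,0],[208,107.5,0,0,0,0],[254,131,0,0,0,0],[300,155,0,0,0,0],[346,178.5,0,0,0,0],[388,200.5,0,0,0,0]]' && python3 -m crank '[[34,17.5,0,0,0,6],[56,29,2,0,0,15.5],[66,34,4,0,0,25],[69.5,36,6,0,0,33],[69.7,36,6,0,0,38.4],[69.7,36,6,0,0,38.4],[69.7,36,6,0,0,38.4]]'
python3 - <<'E'
from meas import *
go(658,137.4,51)
F={n:grab_frame(n)[:,:,::-1].copy() for n in("side","top")}
for n in F: cv2.imwrite(f"pics/{n}12.png",F[n])
q=proj("top",[559.3,-367,58.5]);b={n:blob(n,F[n],proj(n,[559.3,-367,58.5]),"green") for n in F}
print(b["top"][0],b["side"][0],tri(b["top"][0],b["side"][0]))
# empty yellow rest of leak tester, then steel plate ring
for n in F:
    x,y=np.int32(proj(n,[490,-82,66]));r=20;hsv=cv2.cvtColor(F[n],cv2.COLOR_BGR2HSV)[y-r:y+r,x-r:x+r]
    m=np.uint8((hsv[...,0]>15)&(hsv[...,0]<38)&(hsv[...,1]>100))
    c=max(cv2.findContours(m,cv2.RETR_EXTERNAL,cv2.CHAIN_APPROX_NONE)[0],key=cv2.contourArea).astype(float)+[x-r,y-r]
    h=np.array([plane(n,p[0],66)[:2] for p in c],np.float32);e=cv2.fitEllipse(h);print(n,e)
E
```

```text
clock: 33.4
tool_pos: [641.8, 63.6, 179.1]
eef_rot: [-3.14, -0.001, 1.857]
contact_force: [0.6, -0.3, 0.6]
opening: 51.3
finger_force: 0.0
clock: 34.28
tool_pos: [657.1, 137.7, 173.6]
eef_rot: [-3.141, 0.0, 1.187]
contact_force: [0.4, -0.4, 0.6]
opening: 51.1
finger_force: 0.0
shift [1.000e-01 1.100e+00 1.226e+02] turn z 0 now [657.1 137.7 173.6] [-179.9    0.    68. ] t 34.275
[510.33516121 252.58590508] [445.64455986 387.8997364 ] (array([ 557.83547796, -367.08282325,   59.29177391]), [np.float64(0.9211703059598899), np.float64(0.9493866308302544)])
side ((484.6184997558594, -80.5366439819336), (28.819042205810547, 30.70487403869629), 135.54580688476562)
top ((487.7753601074219, -81.38902282714844), (30.14820098876953, 30.848115921020508), 65.91524505615234)
```

Run:
```python
from meas import *
T=cv2.imread("pics/top12.png");S=cv2.imread("pics/side12.png")
print("green now",plane("top",(510.335,252.586),58.5),plane("side",(445.645,387.9),58.5)," white0",plane("top",(509.8,252),58.5))
for n,f in(("top",T),("side",S)):
    for z,k,lo,hi in((55,"plate",35,60),):
        x,y=np.int32(proj(n,[490,-82,55]));r=45
        g=cv2.cvtColor(f,cv2.COLOR_BGR2GRAY)[y-r:y+r,x-r:x+r]
        m=np.uint8(g>95)
        for c in cv2.findContours(m,cv2.RETR_LIST,cv2.CHAIN_APPROX_NONE)[0]:
            if cv2.contourArea(c)>600 :
                h=np.array([plane(n,p[0]+[x-r,y-r],55)[:2] for p in c],np.float32);e=cv2.fitEllipse(cv2.convexHull(h));print(n,np.round(e[0],1),np.round(e[1],1))
R={"top":(488,-81.4,66),"side":(485,-80.5,66)}
g=[]
for n,f,p in(("top",T,[490,-82,66]),("side",S,[490,-82,66])):
    x,y=np.int32(proj(n,p));g.append(cv2.resize(f[y-38:y+38,x-38:x+38],(395,395),interpolation=cv2.INTER_CUBIC));print(x-38,y-38,proj(n,p))
cv2.imwrite("pics/crop12.png",np.hstack(g))
```

```text
green now [ 559.60977578 -368.26088489   58.5       ] [ 556.84867505 -366.39818228   58.5       ]  white0 [ 560.76796949 -367.31034      58.5       ]
top [488.  -81.6] [79.2 80.8]
top [487.9 -81.6] [93.1 94.6]
top [488.  -81.4] [104.2 105.2]
top [490.1 -82.2] [190.  297.7]
side [517.1 -35.1] [183.7 213.8]
325 251 [363.99040898 289.78957225]
272 244 [310.55476935 282.35436662]
```

View pics/crop12.png

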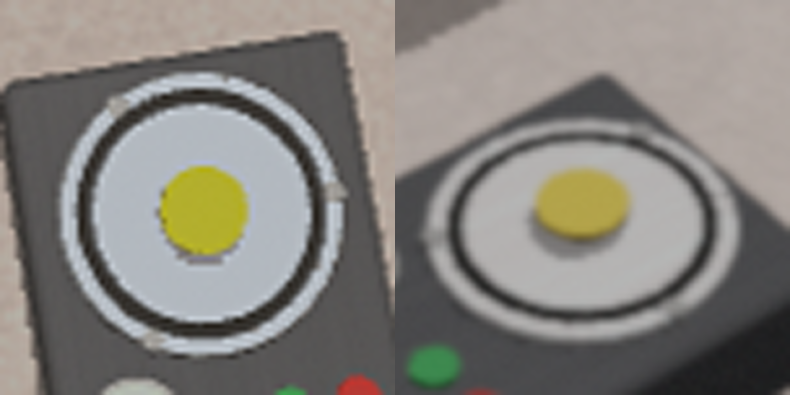

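The empty yellow rest (crop (204,210) in top, (582,203) in side) is concentric with the plate. So the green watch started about 4 mm off-centre, and I need to use the rests themselves as references. I check the white watch against the empty rate-tester rest from picture 6.

Run:
```python
from meas import *
T6=cv2.imread("pics/top6.png");S6=cv2.imread("pics/side6.png");T=cv2.imread("pics/top12.png");S=cv2.imread("pics/side12.png")
def dark(n,f,thr,z,r=24,box=None):
    x,y=np.int32(proj(n,[407,337.5,50]));g=cv2.cvtColor(f,cv2.COLOR_BGR2GRAY)[y-r:y+r,x-r:x+r]
    m=np.uint8(g<thr);k,l,st,c=cv2.connectedComponentsWithStats(m);j=l[r,r] or 1+np.argmax(st[1:,4])
    ct=max(cv2.findContours(np.uint8(l==j),cv2.RETR_EXTERNAL,cv2.CHAIN_APPROX_NONE)[0],key=cv2.contourArea)
    h=np.array([plane(n,p[0]+[x-r,y-r],z)[:2] for p in cv2.convexHull(ct)],np.float32);e=cv2.fitEllipse(h);print(n,thr,np.round(e[0],1),np.round(e[1],1))
for t in(30,40,50,60,80,100):
    dark("top",T6,t,52 if t<50 else 49);dark("side",S6,t,52 if t<50 else 49)
# white dial: bright & inside dark disc, top12
for n,f,t in(("top",T,(110,120,130)),("side",S,(150,165,180))):
    x,y=np.int32(proj(n,[407,337,64.5]));r=16;g=cv2.cvtColor(f,cv2.COLOR_BGR2GRAY)[y-r:y+r,x-r:x+r]
    for th in t:
        m=cv2.morphologyEx(np.uint8(g>th),cv2.MORPH_OPEN,np.ones((3,3)));k,l,st,c=cv2.connectedComponentsWithStats(m,connectivity=4);j=l[r+3,r-3] or l[r,r+3];print(n,th,j,st[j],plane(n,c[j]+[x-r,y-r],64.5).round(1))
for f in (cv2.imread("pics/top0.png"),):
    b=blob("top",f,(137,337),"orange");print(plane("top",b[0],64.5))
```

```text
Traceback (most recent call last):
ValueError: attempt to get argmax of an empty sequence
```

Run:
```python
from meas import *
T6=cv2.imread("pics/top6.png");T=cv2.imread("pics/top12.png");S6=cv2.imread("pics/side6.png");S=cv2.imread("pics/side12.png")
def cc(n,f,test,z,r,P,fit="hull"):
    x,y=np.int32(proj(n,P));g=cv2.cvtColor(f,cv2.COLOR_BGR2GRAY)[y-r:y+r,x-r:x+r]
    out=[]
    for th in test[1]:
        m=np.uint8(g<th) if test[0]=="<" else cv2.morphologyEx(np.uint8(g>th),cv2.MORPH_OPEN,np.ones((3,3)))
        k,l,st,c=cv2.connectedComponentsWithStats(m,connectivity=4)
        for j in range(1,k):
            if st[j,4]>60:
                ct=max(cv2.findContours(np.uint8(l==j),cv2.RETR_EXTERNAL,cv2.CHAIN_APPROX_NONE)[0],key=cv2.contourArea)
                h=np.array([plane(n,p[0]+[x-r,y-r],z)[:2] for p in cv2.convexHull(ct)],np.float32);e=cv2.fitEllipse(h)
                print(n,test[0],th,z,np.round(e[0],1),np.round(e[1],1),st[j,4])
g=cv2.cvtColor(T6,cv2.COLOR_BGR2GRAY);x,y=np.int32(proj("top",[407,337.5,50]));print(g[y,x-20:x+21])
print("disc/rest empty");cc("top",T6,("<",(35,45,55,65,80,100)),49,20,[407,337.5,50]);cc("side",S6,("<",(60,90,)),49,17,[407,337.5,50])
print("disc white");cc("top",T,("<",(80,100)),49,20,[407,337.5,50])
print("dial");cc("top",T,(">",(105,115,125,135)),64.5,14,[407,337,64.5]);
```

```text
[139 139 140 140 136 108  54  58  60  59  45  36  38  38  38  39  39  39
  40  38  39  40  39  38  39  39  38  41  55  61  62  62  57  78 144 140
 139 139 138 138 139]
disc/rest empty
top < 45 49 [407.5 340.7] [31.7 32. ] 242
top < 55 49 [407.4 340.8] [32.4 34.3] 264
top < 65 49 [407.5 339.9] [49.4 49.9] 579
top < 80 49 [407.4 340.1] [50.3 50.5] 601
top < 100 49 [407.4 339.8] [51.6 52.3] 634
side < 60 49 [405.4 345.4] [31.8 35.1] 109
side < 90 49 [404.5 341.5] [44.7 46.3] 201
disc white
top < 80 49 [406.9 325.5] [ 74.7 153.8] 1373Traceback (most recent call last):
  File "<stdin>", line 16, in <module>
  File "<stdin>", line 12, in cc
cv2.error: OpenCV(4.12.0) /io/opencv/modules/imgproc/src/shapedescr.cpp:361: error: (-201:Incorrect size of input array) There should be at least 5 points to fit the ellipse in function 'fitEllipseNoDirect'
```

The rate rest's centre in the top view is (407.4, 339.9), so the white watch is about 4 mm short in y and I will re-seat it afterwards. The green one on the demagnetiser matches its rest to 0.2 mm. Now I pick up the orange watch.

```bash
python3 -m crank '[[0,0.5,8,0,0,0],[0,0.5,26,0,0,0],[0,0.5,52,0,0,0],[0,0.5,78,0,0,0],[0,0.5,100,0,0,0],[0,0.5,113,0,0,0],[0,0.5,120,0,0,0],[0,0.5,122.5,0,0,0],[0,0.5,122.5,0,0,0]]' && python3 -m crank '[[0,0,0,0,0,0],[0,0,0,0,0,0],[0,0,0,0,0,0],[0,0,0,0,0,0],[0,0,0,0,0,0]]' -0.3 40 && python3 -m crank '[[0,0,-1,0,0,0],[0,0,-3,0,0,0],[0,0,-8,0,0,0],[0,0,-20,0,0,0],[0,0,-40,0,0,0],[0,0,-65,0,0,0],[0,0,-90,0,0,0],[0,0,-108,0,0,0],[0,0,-115,0,0,0]]'
python3 - <<'E'
from h import *
go(486.6,-80.5,165)
E
```

```text
clock: 35.5
tool_pos: [658.5, 137.3, 52.2]
eef_rot: [3.141, -0.001, 1.185]
contact_force: [1.4, 0.4, 0.7]
opening: 51.4
finger_force: 0.0
clock: 36.12
tool_pos: [658.5, 137.4, 52.8]
eef_rot: [3.141, -0.001, 1.185]
contact_force: [-1.9, 0.1, 5.3]
opening: 36.6
finger_force: 39.7
clock: 37.25
tool_pos: [658.8, 137.4, 168.5]
eef_rot: [3.139, -0.002, 1.185]
contact_force: [-0.2, -0.7, -1.5]
opening: 36.6
finger_force: 40.1
shift [-266.6  -77.5    2.9] turn z 0 now [658.8 137.4 168.5] [ 1.799e+02 -1.000e-01  6.790e+01] t 37.25
```

```bash
python3 -m crank '[[-7,-2,0,0,0,0],[-26,-7.5,0,0,0,0],[-58,-17,0,0,0,0],[-98,-28.5,0,0,0,0],[-140,-40.5,0,0,0,0],[-182,-53,0,0,0,0],[-220,-64,0,0,0,0],[-248,-72,0,0,0,0],[-263,-76.5,0,0,0,0],[-266.6,-77.5,0,0,0,0]]' && python3 -m crank '[[0,0,6,0,0,0],[0,0,18,0,0,0],[0,0,34,0,0,0],[0,0,48,0,0,0],[0,0,57,0,0,0],[0,0,62,0,0,0],[0,0,64,0,0,0],[0,0,64,0,0,0]]'
python3 - <<'E'
from meas import *
go(486.6,-80.5,97)
s=telemetry.get_state()["tool_pos"];q={}
for n in("top","side"):
    f=grab_frame(n)[:,:,::-1].copy()
    try:
        b=blob(n,f,proj(n,s+[0,0,-18]),"orange");q[n]=b[0];print(n,b[:2],plane(n,b[0],s[2]-18))
    except Exception as e:print(n,"none")
if len(q)==2:print(tri(q["top"],q["side"]))
E
```

```text
clock: 38.5
tool_pos: [485.3, -81.1, 166.3]
eef_rot: [-3.141, 0.0, 1.184]
contact_force: [0.1, 0.2, -1.6]
opening: 36.7
finger_force: 40.2
clock: 39.5
tool_pos: [486.1, -80.6, 102.7]
eef_rot: [3.141, -0.0, 1.185]
contact_force: [0.2, -0.5, -0.0]
opening: 36.5
finger_force: 40.2
shift [0.3 0.4 5.7] turn z 0 now [486.1 -80.6 102.7] [180.   -0.   67.9] t 39.5
top none
side (array([307.52726555, 274.80356598]), (13.003451347351074, 19.957107543945312)) [485.18715693 -80.31016274  84.72131348]
```

```bash
python3 -m crank '[[0,0,2,0,0,0],[0,0,4,0,0,0],[0,0,5,0,0,0],[0,0,5.3,0,0,0],[0,0,5.3,0,0,0]]' && python3 -m crank '[[0,0,0.5,0,0,0],[0,0,0.5,0,0,0]]' && python3 -m crank '[[0,0,0.5,0,0,0],[0,0,0.5,0,0,0]]'
```

```text
clock: 40.22
tool_pos: [485.9, -80.6, 97.3]
eef_rot: [-3.142, -0.0, 1.185]
contact_force: [0.0, -0.3, -0.2]
opening: 36.9
finger_force: 40.2
clock: 40.48
tool_pos: [486.0, -80.6, 96.8]
eef_rot: [3.141, -0.0, 1.185]
contact_force: [-0.3, -0.4, -0.1]
opening: 37.0
finger_force: 40.3
clock: 40.72
tool_pos: [486.0, -80.6, 96.8]
eef_rot: [3.141, -0.0, 1.185]
contact_force: [-0.4, 0.3, 5.8]
opening: 36.8
finger_force: 40.9
```

```bash
python3 -m crank '[[0,0,-0.4,0,0,0],[0,0,-0.4,0,0,0]]' && python3 -m crank '[[0,0,0,0,0,0],[0,0,0,0,0,0],[0,0,0,0,0,0],[0,0,0,0,0,0]]' 0.2 && python3 -m crank '[[0,0,-3,0,0,0],[0,0,-10,0,0,0],[0,0,-25,0,0,0],[0,0,-45,0,0,0],[0,0,-62,0,0,0],[0,0,-68,0,0,0],[0,0,-70,0,0,0]]'
python3 - <<'E'
from h import *
go(407.3,337,165,111)
E
```

```text
clock: 40.98
tool_pos: [486.0, -80.6, 96.8]
eef_rot: [3.141, -0.0, 1.185]
contact_force: [-0.8, -0.3, 3.3]
opening: 37.0
finger_force: 40.7
clock: 41.48
tool_pos: [485.9, -80.6, 96.6]
eef_rot: [-3.142, -0.0, 1.185]
contact_force: [-0.5, -0.2, -0.7]
opening: 51.5
finger_force: 0.0
clock: 42.35
tool_pos: [486.1, -80.6, 167.2]
eef_rot: [3.141, -0.0, 1.185]
contact_force: [0.3, -0.8, 0.3]
opening: 51.6
finger_force: 0.0
shift [ 357.3 -230.1    2.2] turn z -43.1 now [486.1 -80.6 167.2] [180.   -0.   67.9] t 42.35
```

```bash
python3 -m crank '[[7,-4.5,0,0,0,0],[26,-16.5,0,0,0,0],[55,-35.5,0,0,0,0],[86,-55.5,0,0,0,0],[117,-75.5,0,0,0,0],[145,-93.5,0,0,0,0],[165,-106,0,0,0,0],[175,-112.5,0,0,0,0],[177,-114,0,0,0,0]]'
python3 - <<'E'
from meas import *
T=grab_frame("top")[:,:,::-1].copy();cv2.imwrite("pics/top14.png",T)
S=grab_frame("side")[:,:,::-1].copy();cv2.imwrite("pics/side14.png",S)
b={n:blob(n,f,proj(n,[486,-81,78.5]),"orange") for n,f in(("top",T),("side",S))}
print("orange",b["top"][0],plane("top",b["top"][0],78.5),plane("side",b["side"][0],78.5))
x,y=np.int32(proj("top",[407,336,64.5]));r=15
hsv=cv2.cvtColor(T,cv2.COLOR_BGR2HSV)[y-r:y+r,x-r:x+r];g=hsv[...,2]
print(x-r,y-r)
np.set_printoptions(linewidth=200)
print(g[2:-2])
E
```

```text
clock: 43.48
tool_pos: [446.5, 126.7, 166.4]
eef_rot: [-3.141, 0.0, 1.186]
contact_force: [-0.1, -0.0, 0.2]
opening: 51.1
finger_force: 0.0
orange [364.53950119 290.62594223] [487.24367298 -81.67482418  78.5       ] [484.65659613 -79.32346696  78.5       ]
122 322
[[159 159 160 161 157 112  36  44  45  45  44  44  46  48  51  49  50  50  49  47  49  48  48  47  47  48  49  49  48  48]
 [158 160 162 157 111  35  43  44  44  46  44  46  47  50  49  48  49  48  47  48  48  47  47  49  48  48  47  49  49  47]
 [160 159 163 149  33  42  45  43  45  45  48  49  49  49  49  49  48  48  48  48  49  49  49  47  48  49  48  49  48  47]
 [159 162 149  57  41  46  44  45  45  48  48  49  48  50  48  48  48  48  48  49  48  47  48  49  50  47  47  48  49  47]
 [163 149  56  39  45  45  45  46  50  50  49  48  49  49  47  48  50  48  50  48  48  48  49  48  50  47  47  48  47  47]
 [152  84  38  44  44  46  51  49  50  49  49  49  48  49  48  48  48  48  49  47  47  48  48  49  47  48  46  47  47  47]
 [ 85  39  44  45  48  50  49  48  47  50  49  49  50  49  48  48  47  48  48  49  48  49  48  48
[... 1663 characters left out ...]
 49  48  49  48  49  48  49  50  50  50  51  50  51  50  50  53  51  52  52  51  52]
 [ 47  49  47  48  49  48  47  49  48  48  48  49  49  48  49  50  50  49  50  51  51  51  51  51  51  51  52  51  53  52]
 [ 48  48  49  48  48  49  48  49  48  48  49  47  49  48  49  50  50  50  50  52  52  51  52  52  53  52  53  53  53  52]
 [ 47  48  49  48  50  48  49  48  49  48  49  48  49  49  49  51  50  54  51  51  52  53  52  52  52  52  53  51  51  52]
 [ 47  47  48  48  48  49  49  48  47  48  50  50  50  49  50  51  52  51  51  52  52  53  53  52  52  53  52  52  52  52]
 [ 49  47  48  48  47  48  48  49  49  48  49  50  49  49  50  51  52  53  51  53  52  52  52  52  52  52  50  52  51  53]]
```

Orange is 0.8 mm from the centre of its rest. The arm now hides the rate tester in the top view, so I measure the white dial from picture 12.

Run:
```python
from meas import *
np.set_printoptions(linewidth=220)
for k in("12","10"):
    T=cv2.imread(f"pics/top{k}.png");g=cv2.cvtColor(T,cv2.COLOR_BGR2GRAY)
    if k=="12":print(g[322:354,120:158])
    gg=g[324:350,122:156]
    for th in(112,118,124):
        m=np.uint8(gg>th);kk,l,st,c=cv2.connectedComponentsWithStats(m,connectivity=4)
        j=l[8,14];ct=cv2.findContours(np.uint8(l==j),cv2.RETR_EXTERNAL,cv2.CHAIN_APPROX_NONE)[0][0];e=cv2.fitEllipse(cv2.convexHull(ct))
        p=np.array(e[0])+[122,324];print(k,th,p,e[1],plane("top",p,64.5))
```

```text
[[81 79 79 ... 66 63 60]
 [80 79 80 ... 65 64 60]
 [79 80 79 ... 65 61 51]
 ...
 [74 74 74 ... 70 70 71]
 [72 73 73 ... 71 71 71]
 [72 72 71 ... 69 70 69]]Traceback (most recent call last):
  File "<stdin>", line 9, in <module>
cv2.error: OpenCV(4.12.0) /io/opencv/modules/imgproc/src/shapedescr.cpp:361: error: (-201:Incorrect size of input array) There should be at least 5 points to fit the ellipse in function 'fitEllipseNoDirect'
```

Run:
```python
from meas import *
import sys
np.set_printoptions(linewidth=220,threshold=sys.maxsize)
g=cv2.cvtColor(cv2.imread("pics/top10.png"),cv2.COLOR_BGR2GRAY);print(g[322:354,120:156])
```

```text
[[166 166 167 167 167 167 167 167 167 167 167 167 167 167 168 168 169 168 168 168 169 168 168 168 167 167 167 166 168 167 168 167 166 166 167 167]
 [166 166 166 167 166 167 166 167 167 167 168 168 168 169 171 170 170 171 172 171 171 170 170 169 169 168 168 168 168 167 167 167 167 167 167 167]
 [166 166 167 168 166 167 167 167 167 167 168 169 168 171 162 107  83  56  57  57  58  75 101 103 145 171 169 169 167 168 167 167 167 167 167 168]
 [167 167 167 167 167 167 166 167 166 168 170 160 113 108  66  68  71  73  74  73  73  89 128 121  81  77 123 172 171 169 167 168 167 166 167 167]
 [166 166 166 166 166 167 166 167 168 170 161 107  67  69  71  74  83  90  91  98  99 111 128 103  63  54  60  78 137 132 118 170 168 167 167 167]
 [167 166 166 167 166 166 168 168 170 162 109  68  71  76  96 121 123 136 136 133 132 116  91 106  87  99 147 143 142 131 121 170 169 166 167 166]
 [167 166 167 167 166 166 169 165 128  65  69  72  79 111 136 136 143 151 155 159 146 139 132 129 113  99 122  83  58  68 118 129 170 167 167 167]
 [167 167 167 167 166 168 170 159  85  70  73  90 123 137 157 163 138 1
[... 2904 characters left out ...]
71 160  90  72  72  73  73  73  74  71  56  55  57  56  56  59  74 109 176 172 169 167 166 167 167 167 166 166]
 [166 167 167 167 166 166 167 167 168 170 161 101  82  70  72  70  74  72  72  73  73  73  79  95 121 174 169 168 167 166 166 167 166 166 167 166]
 [167 167 166 167 167 168 166 167 166 167 169 173 165 118 103  84  84  85  84  82  80  95 122 135 172 169 168 166 166 166 167 167 167 166 166 167]
 [167 166 167 166 167 167 166 167 167 167 167 168 169 171 173 173 174 174 173 173 173 171 171 169 168 168 167 166 167 167 167 167 166 166 165 166]
 [167 166 167 166 167 166 167 167 167 166 167 167 167 168 168 167 167 168 167 168 167 167 167 167 166 167 167 167 167 166 166 166 166 166 166 166]]
```

White's dial is at (138.0, 336.7) in the top picture, i.e. (408.6, 335.3), against the rest at (407.4, 339.9). I will regrasp it, lift, shift about (−1.2, +4.6) mm and set it down again.

Run:
```python
from h import *
go(407.3,337.7,165,110.9)
```

```text
shift [ 181.5 -116.5    1.4] turn z -43.0 now [446.8 125.6 166.5] [-180.     0.    67.9] t 43.575
```

```bash
python3 -m crank '[[7,-4.5,0,0,0,-2],[26,-16.5,0,0,0,-8],[54,-34.5,0,0,0,-16],[84,-54,0,0,0,-24],[114,-73,0,0,0,-31],[142,-91,0,0,0,-37],[164,-105,0,0,0,-41],[177,-113.5,0,0,0,-43],[181,-116,0,0,0,-43],[181,-116,0,0,0,-43]]' 0.2
python3 -m crank '[[0,0,0,0,0,0]]'
python3 - <<'E'
from h import *
go(407.3,337.7,80.4,110.9)
E
```

```text
clock: 44.82
tool_pos: [407.7, 336.8, 166.6]
eef_rot: [-3.141, 0.001, 1.934]
contact_force: [-0.5, 0.2, -1.1]
opening: 51.5
finger_force: 0.0
clock: 44.95
tool_pos: [407.9, 336.2, 166.7]
eef_rot: [-3.141, 0.001, 1.934]
contact_force: [-0.5, -0.4, -0.3]
opening: 50.9
finger_force: 0.0
shift [ 1.7 -0.  86.3] turn z -0.1 now [407.9 336.2 166.7] [-1.800e+02  1.000e-01  1.108e+02] t 44.95
```

```bash
python3 -m crank '[[0.3,0,8,0,0,0],[0.3,0,24,0,0,0],[0.3,0,44,0,0,0],[0.3,0,62,0,0,0],[0.3,0,75,0,0,0],[0.3,0,82,0,0,0],[0.3,0,85,0,0,0],[0.3,0,86,0,0,0],[0.3,0,86,0,0,0]]' && python3 -m crank '[[0,0,0,0,0,0]]'
python3 - <<'E'
from h import *
go(407.3,337.7,80.4,110.9)
E
```

```text
clock: 46.08
tool_pos: [407.6, 338.1, 81.1]
eef_rot: [3.141, -0.0, 1.936]
contact_force: [-1.0, -1.5, 0.4]
opening: 51.3
finger_force: 0.0
clock: 46.2
tool_pos: [407.6, 338.0, 81.1]
eef_rot: [3.141, -0.0, 1.936]
contact_force: [0.2, 0.2, 0.5]
opening: 50.9
finger_force: 0.0
shift [-0.2 -0.4  0.7] turn z 0.0 now [407.6 338.   81.1] [180.   -0.  110.9] t 46.2
```

```bash
python3 -m crank '[[0,0,0,0,0,0],[0,0,0,0,0,0],[0,0,0,0,0,0],[0,0,0,0,0,0],[0,0,0,0,0,0]]' -0.3 40 && python3 -m crank '[[0,0,-1,0,0,0],[0,0,-3,0,0,0],[1,0,-4,0,0,0],[2.5,0,-4,0,0,0],[4,0.1,-4,0,0,0],[4.6,0.1,-4,0,0,0],[4.6,0.1,-3,0,0,0],[4.6,0.1,-2,0,0,0],[4.6,0.1,-1,0,0,0],[4.6,0.1,-0.5,0,0,0]]' && python3 -m crank '[[0,0,0.5,0,0,0],[0,0,0.5,0,0,0]]'
```

```text
clock: 46.82
tool_pos: [407.5, 338.0, 81.5]
eef_rot: [3.141, -0.0, 1.936]
contact_force: [-1.0, -0.3, 5.1]
opening: 36.9
finger_force: 39.3
clock: 48.08
tool_pos: [405.9, 342.2, 81.5]
eef_rot: [3.142, 0.0, 1.935]
contact_force: [-0.2, -0.7, 7.1]
opening: 37.0
finger_force: 40.8
clock: 48.32
tool_pos: [405.9, 342.2, 81.5]
eef_rot: [3.141, -0.0, 1.935]
contact_force: [-1.8, -0.8, 7.1]
opening: 37.0
finger_force: 40.9
```

Seated. I release, rise and move aside, then make a final check of all three.

```bash
python3 -m crank '[[0,0,-0.7,0,0,0],[0,0,-0.7,0,0,0]]' && python3 -m crank '[[0,0,0,0,0,0],[0,0,0,0,0,0],[0,0,0,0,0,0],[0,0,0,0,0,0]]' 0.2 && python3 -m crank '[[0,0,-3,0,0,0],[0,0,-10,0,0,0],[0,0,-28,0,0,0],[0,0,-55,0,0,0],[0,0,-85,0,0,0],[0,0,-110,0,0,0],[0,0,-120,0,0,0],[0,0,-120,0,0,0]]' && python3 -m crank '[[-8,0,0,0,0,0],[-30,0,0,0,0,0],[-65,0,0,0,0,0],[-105,0,0,0,0,0],[-150,0,0,0,0,0],[-195,0,0,0,0,0],[-235,0,0,0,0,0],[-262,0,0,0,0,0],[-274,0,0,0,0,0],[-275,0,0,0,0,0]]'
python3 - <<'E'
from meas import *
import sys
T=grab_frame("top")[:,:,::-1].copy();cv2.imwrite("pics/top16.png",T)
S=grab_frame("side")[:,:,::-1].copy();cv2.imwrite("pics/side16.png",S)
print("want top/z58.5 (559.5,-368.2)");b=blob("top",T,proj("top",[559.5,-368,58.5]),"green");print(plane("top",b[0],58.5))
try: b=blob("top",T,proj("top",[487.5,-81.5,78.5]),"orange");print(plane("top",b[0],78.5),"want 487.9,-81.4")
except Exception as e:print(e)
np.set_printoptions(linewidth=220,threshold=sys.maxsize)
g=cv2.cvtColor(T,cv2.COLOR_BGR2GRAY);print(g[322:352,118:154])
E
```

```text
clock: 48.58
tool_pos: [405.9, 342.3, 81.5]
eef_rot: [3.141, -0.0, 1.936]
contact_force: [-0.9, -0.0, 2.5]
opening: 37.1
finger_force: 40.5
clock: 49.08
tool_pos: [405.8, 342.2, 81.3]
eef_rot: [-3.142, -0.0, 1.936]
contact_force: [-0.3, 0.2, 0.5]
opening: 51.1
finger_force: 0.0
clock: 50.08
tool_pos: [406.0, 342.3, 201.8]
eef_rot: [3.141, -0.0, 1.936]
contact_force: [-0.2, -0.6, -0.3]
opening: 51.3
finger_force: 0.0
clock: 51.32
tool_pos: [503.7, 84.8, 200.8]
eef_rot: [-3.14, -0.0, 1.935]
contact_force: [0.4, 0.3, 0.1]
opening: 51.0
finger_force: 0.0
want top/z58.5 (559.5,-368.2)
[ 559.60995892 -368.26121431   58.5       ]
[487.14989742 -81.60325168  78.5       ] want 487.9,-81.4
[[163 162 163 164 163 163 164 163 164 163 163 165 164 164 164 164 164 164 165 166 166 165 165 166 165 165 165 164 164 164 164 164 164 163 163 163]
 [163 163 163 163 163 163 164 163 164 163 164 163 163 164 165 165 166 166 168 168 167 168 167 168 167 166 166 165 164 164 164 163 163 163 163 163]
 [163 164 163 162 163 163 163 164 164 164 164 164 164 166 166 167 158 107  80  55  54  55  58  64  62  88 139 167 166
[... 3299 characters left out ...]
30 117 119 118 105 100 116 129 127 126 128 124  93  96  84  64  52  52  52  53  53  64 106 170 164 163 163 162]
 [163 162 163 163 164 163 164 158 130 114  89  52  46  50  58  68  81  94  74  67  69  65  51  52  53  52  57  67  64 103 170 166 162 162 163 163]
 [163 163 163 164 164 164 164 165 167 168 161 110  76  50  54  65  50  49  51  51  52  53  52  53  57  70  68 104 173 169 165 163 161 163 163 162]
 [164 164 163 164 163 164 163 163 164 165 157 115 115 100  78  68  69  69  66  51  56  71  70  70  74  92 117 170 166 163 163 163 163 162 163 163]
 [163 164 164 163 164 163 164 163 163 163 164 167 168 170 162 115 100  81  82  83  83  80  77  91 119 131 168 165 164 162 163 161 163 162 162 162]]
```

All three watches are within about 1 mm of the centres of their rests: white's dial is now at (135.1, 337.2), where (135.5, 337.4) is wanted. The gripper is clear, so I hand in.

```bash
python3 -c "
from plant import ticket
print(ticket.finish_job())"
```

```text
the job is handed in; nothing more can be done
None
```

The job is handed in at about 51 s of the 96 s: by the last pictures, white is on the rate tester, orange on the leak tester and green on the demagnetiser, each dial up within about 1 mm of its rest's centre; orange was parked on the cushion meanwhile, white was re-seated once because it first lay about 4.5 mm off centre, and the pots and bell were not touched.

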